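# Seat a control unit in the sloping test cradle

## Robot

A 7-joint arm with a two-finger parallel gripper is mounted at the origin on the work surface. World frame = base frame: x ahead of the robot, y to its left, z up, the work surface at z = 0. Lengths are in m, angles in rad, forces in N, time in s.
With the tool pointing down it reaches from about 0.35 to 0.9 m from the base axis. Payload 8.1 kg.
Tool frame: the origin (TCP) lies midway between the tips of the shut fingers; the grasp point (between the pads) lies behind it (arm.tcp_to_grasp is the z of the grasp point in the tool frame, in m); z points along the fingers, y is the line along which they close (so a half turn about z gives the same grasp; the last joint's range is limited). The gripper opens to 92 mm and grips with 3 to 60 N. Pads are 19 mm wide; open, the fingers measure 130 mm over their backs; the gripper's body (75 mm by 190 mm) begins 47 mm behind the grasp point.
Start: joints at [1.183, 0.434, 0.025, 1.573, -0.012, 1.134, -0.075], TCP at [0.176, -0.6, 0.227] pointing down, gripper open.
Joint ranges: [-2.62, 2.62], [-0.44, 2.09], [-1.27, 1.32], [0.08, 2.57], [-1.32, 4.46], [0.12, 2], [-2.74, 2.74]. Speed limits (rad/s): [2.22, 2.22, 3.01, 3.01, 3.14, 3.14, 3.14].

## Interface

Orientations are given as a rotation vector (axis times angle).
In Python, from cell import readout, vision, arm gives the robot as it stands.
- The arm moves only by the tool carry_out, never from a script. Its argument "increments" is one flat list of numbers, 6 for each row, row after row: the shift along the world's x, y, z in mm, then the turn, a rotation vector about the world's x, y, z in rad. In form: [tx, ty, tz, wx, wy, wz, tx, ty, tz, wx, wy, wz, ...]. A call has 1 to 20 rows; each row shifts and turns the commanded pose from where the row before left it; what a row does not reach is not made up. A row lasts 1/8 s, in which the tool goes at most 62.5 mm and 10.7 degrees, less where a joint would pass 70% of its speed; a pose out of reach is approached as far as the arm can. A call with a gripper value outside its range is refused whole. "grip" is the closure, from 0 (fully open) to 1 (shut), set as the call begins (left out, the last holds). The fingers move at their own pace and stop on an object; "newtons" is the grip in N (left out, the last holds). Time passes only in rows, so rows that do not move let the fingers close. It gives the time, the measured TCP pose, the force, the opening and the grip force at its end, in the units of the state.
- readout.observe(): the state, without advancing time (a new reading comes with each control period).
- vision.get_image(name): name is "scene" or "side" or "wrist"; returns the picture (480x640x3 uint8, red, green, blue); there is no depth.
- vision.calibration(name): a dict with "fov_y" (degrees; the focal length in pixels is half the picture's height over the tangent of half this angle, whatever the lens; pixels are square), "cx", "cy" (the principal point, pixels), "pose" (4x4, takes a point from camera to world coordinates). Camera axes: x right, y up, looking along -z (the intrinsics and any distortion apply to the point x, -y, -z); pixel columns grow to the right and rows downward; lengths in m; the calibration is good to about 2 mm. A picture is of the moment at which its call begins: read the wrist's pose just before it. calibration takes no time and is no camera call; for the wrist camera it gives the pose at the moment of the call.
- arm.sign_off(): hands the job in; it is judged then, once.
The state is a dict: "clock": time; "joints": joint angles; "dq": joint speeds; "joint_efforts": joint torques, N m; "position": TCP position; "ee_rot": TCP orientation; "force": force on the tool from outside, world axes, zero at the start; "ft_torque": the same for the moment, N m; "width": opening from 0.0 (shut) to 1.0 (fully open); "gripper_force": force on a finger pad.
Only numpy, scipy, OpenCV 4.12 (cv2) and the standard library are available. Lean on these libraries where they do the work, as an engineer would, in place of code of your own. Each camera call takes 0.05 s, during which the arm holds its last target. There are 200 camera calls.

## Task

Take the finned control unit from the bench and set it down gently, plug end downhill, on the upper part of the sloping white plate; let go so that it slides by itself into the corner, along the side fence, until the orange spring bar stops it short of the green foot pad. Then push it on under the bar, feel it come home against the foot pad and keep it pressed there for about half a second with a firm but careful push of about 15 N, never more than 25 N on the pad. Leave it there, flush against pad and side fence, without disturbing the other things on the bench.

Things in the scene. Friction and masses are not known exactly. Their poses are not given: they have to be found in the camera images.
- unit: loose control unit, a finned aluminium box 110 (x) x 56 (y) x 30 (z) mm, 0.3 to 0.5 kg, with a black plug at its -x end. Lies flat on the bench at the start. Origin: centre of its underside; z up; -x points to the plug end
- unit_plug (a point): point on the unit at the bottom edge of its plug end, in the middle of its width: 55 mm from the unit's origin along its -x; same axes as the unit
- plate: white slick plate of the fixed cradle. Origin: on its surface in the locating corner, where the faces of the foot pad, fully back (x = 0), and the side fence (y = 0) meet. x points up the slope along the fence (rises 14 degrees), y to the fence (falls 19 degrees), z is the normal. Surface: x -30 to 245, y -145 to 25 mm. Friction 0.10 to 0.16, so the unit slides down by itself
- side_fence (a point): on the plate's surface at the foot of the aluminium side fence, in the middle of its length; the plate's axes. The fence is a bar 18 mm high and 14 mm thick with its inner face at the plate's y = 0, from the plate's x = -20 to 235 mm
- home (a point): point on the plate's surface (plate x = 55, y = -28 mm) where the unit's origin would be when home if the green pad were fully back; the pad is set 0 to 9 mm up the slope from there and the true home with it, axes parallel to the plate's; the plate's axes
- let_go (a point): point on the plate's surface (plate x = 150, y = -70 mm) where the unit's origin can be set down, with room for the fingers beside it; the plate's axes
- foot: dark foot block across the low end, fixed, with its green pad on two screws: 22 mm high, from y = -51 to -1 mm. Its frame is the plate's. The pad's face, against which the unit comes home, is preset anywhere from x = 0 to 9 mm, differently each time and not measured: it must be found by feel. The pad holds against the push and is rigid; no more than 25 N may press on it
- catch (a joint): orange spring bar across the plate: how far it is lifted along the plate's z, m. 0 free, 0.003 with the unit under it, at most 0.009. Spring 6 N down at 0 plus 0.5 N per mm. It hangs 3 mm into the way and stops the sliding unit with its plug end at plate x = 31 mm. Pushing on under it takes up to 14 N along the slope at first, 2 to 6 N after; then it keeps the unit in place
- catch_axis (a point): middle of the axis of the orange bar (28 mm thick, 114 mm long along the plate's y; it does not turn): plate x = 22, y = -43.5, z = 41 mm while it is free, so its underside is 27 mm above the plate. It runs between two dark guide posts 16 x 10 mm, 64 mm high, at plate x = 22, y = 19 and -106 mm; the plate's axes
- aerosol: aerosol can with red cap, 52 mm across, 190 mm high, standing; leave it alone. Origin: centre of its underside
- tape_roll: orange tape roll, 100 mm across, 48 mm high, lying flat; leave it alone. Origin: centre of its underside
- drink_can: green drink can, 58 mm across, 120 mm high, standing; leave it alone. Origin: centre of its underside
Things that resemble listed ones, but are neither listed nor needed, are in the scene too. What is meant by the unit is not brown or red, and is the larger of those in its own colour.

How it is judged:
On the way, in this order (a step that is already met when the one before it is completed fails the run):
1. the unit, still held, is set down on the upper part of the plate (plug end beyond x = 50 mm of the plate), plug end downhill (contact force between unit and plate above 0.3 N and contact force between the fingers and unit above 2 N and x of unit_plug in the frame of plate above 0.05 m and x of plate in the frame of unit below 0 m and z of unit in the frame of plate below 0.03 m and x of unit in the frame of plate above 0.08 m and angle between the x axis of unit and the x axis of plate, either way round below 0.5 rad), for 0.05 s.
2. let go, the unit has slid by itself along the side fence to the spring bar and rests there, plug end at x = 12 to 45 mm of the plate (contact force between the fingers and unit below 0.05 N and x of unit_plug in the frame of plate between 0.012 and 0.045 m and y of unit in the frame of plate between -0.0305 and -0.0255 m and angle between the x axis of unit and the x axis of plate, either way round below 0.06 rad and linear speed of unit below 0.01 m/s), for 0.2 s.
3. the unit is pressed against the foot block with 8 N or more for 0.3 s (contact force between unit and foot above 8 N and x of unit_plug in the frame of plate below 0.0105 m), for 0.3 s.
At the end, for the whole second after the job is handed in: the unit lies flat on the plate at rest, not touched, home under the spring bar (plug end at x = -2 to 10.5 mm of the plate, where the pressed-home unit was left at the pad) and its long side within 2.5 mm of the side fence, parallel to it within 0.06 rad (x of unit_plug in the frame of plate between -0.002 and 0.0105 m and y of unit in the frame of plate between -0.0305 and -0.0255 m and angle between the x axis of unit and the x axis of plate, either way round below 0.06 rad and z of unit in the frame of plate between -0.002 and 0.003 m and angle between the z axis of unit and the z axis of plate, either way round below 0.04 rad and linear speed of unit below 0.01 m/s and contact force between the fingers and unit below 0.05 N).
It fails at once if more than 25 N on the foot block (contact force between unit and foot above 25 N).
It fails at once if the unit pressed down on the plate with more than 30 N while it is set down (contact force between the fingers and unit above 0.5 N and x of unit in the frame of plate above 0.1 m and contact force between unit and plate above 30 N).
It fails at once if the aerosol can, tape roll or drink can moved by more than 20 mm (distance of any of aerosol, tape_roll, drink_can from where it was at the start of the episode above 0.02 m).
It also fails if it takes over 64 s, if anything falls off the work surface, if the arm or the gripper's body presses on something with over 40 N, if the wrist force passes 120 N, or if a joint passes its speed limit or range.

## Working session

There is one attempt and no reset: what is moved stays moved. The work goes in short steps, Python scripts to look and compute and a tool call to move; the robot and the scene stay as the last step left them, time stands still between calls to the robot, and variables do not carry over. Pictures are saved under pics/ and viewed, at most 10 in all, crops included, and the job is handed in when it is done.

Besides the shell and the picture viewer there is one more tool, called after "Call:" as name(argument=value, ...) on one line, values as JSON. carry_out: Moves the arm, as the interface text tells. Its arguments: {"type":"object","properties":{"increments":{"type":"array","items":{"type":"number"}},"grip":{"type":"number"},"newtons":{"type":"number"}},"required":["increments"]}

```bash
ls; mkdir -p pics
python3 - <<'E'
from cell import readout, vision, arm
import cv2, json
for n in("scene","side"):
    cv2.imwrite(f"pics/{n}0.png",vision.get_image(n)[:,:,::-1])
for n in("scene","side","wrist"):
    c=vision.calibration(n); print(n,c)
print(readout.observe(), arm.tcp_to_grasp)
E
```

```text
pics
scene {'fov_y': 54.82926277372543, 'cx': 323.8481143091671, 'cy': 235.63046597744415, 'pose': array([[-0.48726821, -0.65364617,  0.57906509,  1.064803  ],
       [ 0.87312569, -0.35338213,  0.33581632,  0.19278217],
       [-0.0148738 ,  0.66922922,  0.74290714,  0.71432849],
       [ 0.        ,  0.        ,  0.        ,  1.        ]])}
side {'fov_y': 55.275707617493225, 'cx': 315.8814441775503, 'cy': 244.6637521256383, 'pose': array([[-0.97981608,  0.14153933, -0.1411633 ,  0.47957193],
       [-0.19953941, -0.6500386 ,  0.73323519,  0.52607938],
       [ 0.01202003,  0.74660327,  0.66516095,  0.63469776],
       [ 0.        ,  0.        ,  0.        ,  1.        ]])}
wrist {'fov_y': 66.29627542642723, 'cx': 325.4807243162917, 'cy': 238.66889571935118, 'pose': array([[ 2.81007805e-01,  9.14794340e-01,  2.90148115e-01,
         2.53236780e-01],
       [-9.59705410e-01,  2.67975126e-01,  8.45863924e-02,
        -5.75845047e-01],
       [-3.73324768e-04, -3.02226153e-01,  9.53236179e-01,
         3.83081236e-01],
       [ 0.00000000e+00,  0.00000000e+00,  0.00000000e+00,
         1.00000000e+00]])}
{'clock': 0.1, 'joints': array([ 1.18338017,  0.43516155,  0.02500911,  1.57399037, -0.011589  ,
        1.13396812, -0.07507991]), 'dq': array([-0.00029228, -0.00080496,  0.00015643, -0.00245544,  0.00093769,
       -0.00080671, -0.00253631]), 'joint_efforts': array([ 2.57858075e-03, -6.69132185e+01,  9.87864174e-01, -3.15148652e+01,
       -6.05456228e-02,  3.73855163e-02,  5.73000284e-05]), 'position': array([ 0.17541692, -0.59942107,  0.22602482]), 'ee_rot': array([-3.10848230e+00, -4.45568257e-01,  5.41539824e-04]), 'force': array([ 0.53565062,  0.40837355, -0.18600478]), 'ft_torque': array([ 0.00322869,  0.00695882, -0.02011464]), 'gripper_force': 0.0, 'width': 1.0007046725547082} -0.0188
```

View pics/scene0.png

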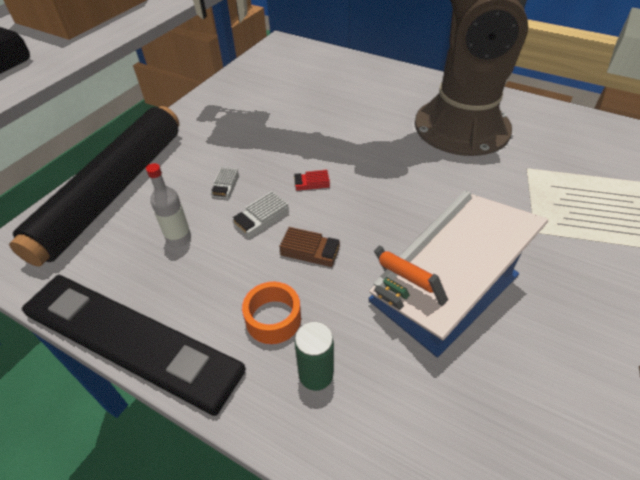

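View pics/side0.png

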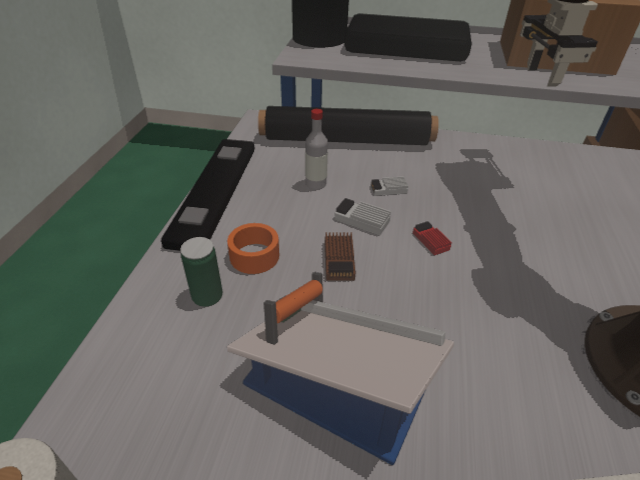

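Candidates for the unit: the large grey finned box at scene (262,214) / side (363,215), the small grey one at (225,182), the brown one at (310,247) and the red one at (312,180). By the description it's the large grey one. The cradle is at scene (460,265), with its catch and foot at about (395,275). I'll check this in close crops.

Run:
```python
import cv2, numpy as np
def crop(n,x,y,w,h,s):
    im=cv2.imread(f"pics/{n}0.png")[y:y+h,x:x+w]
    im=cv2.resize(im,None,fx=s,fy=s,interpolation=cv2.INTER_CUBIC)
    for k in range(0,w,10 if s>3 else 20):
        cv2.line(im,(k*s,0),(k*s,6),(0,0,255),1); cv2.putText(im,str(x+k),(k*s+1,15),0,.33,(0,0,255),1)
    for k in range(0,h,10 if s>3 else 20):
        cv2.line(im,(0,k*s),(6,k*s),(0,0,255),1); cv2.putText(im,str(y+k),(7,k*s+4),0,.33,(0,0,255),1)
    return im
cv2.imwrite("pics/u.png",np.hstack([crop("scene",225,180,80,65,5),crop("side",325,185,80,65,5)]))
cv2.imwrite("pics/ps.png",crop("scene",362,185,195,172,4)[:600,:780] if 0 else crop("scene",362,185,195,172,3))
cv2.imwrite("pics/pd.png",crop("side",225,265,235,180,3))
```

```text
(no output)
```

View pics/u.png

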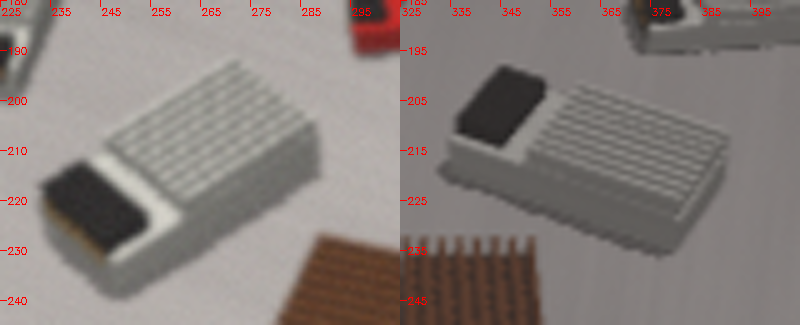

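View pics/ps.png

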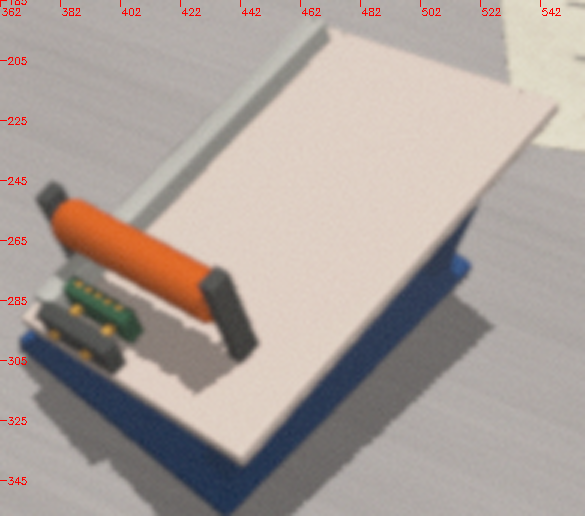

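View pics/pd.png

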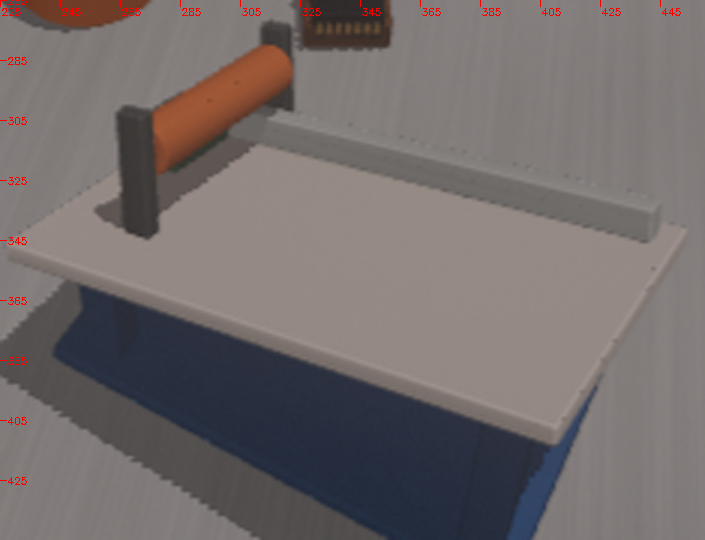

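The crops confirm the large grey finned unit, with its plug toward the scene's lower left (232,220). The fence end is at scene (472,199), and the plate corners are visible in both views. Next I'll fit both poses.

```bash
cat > h.py <<'E'
import numpy as np
from scipy.optimize import least_squares
from scipy.spatial.transform import Rotation as R
from cell import readout, vision, arm
def proj(c,P):
    T=np.linalg.inv(c["pose"]); p=np.atleast_2d(P)@T[:3,:3].T+T[:3,3]
    f=240/np.tan(np.radians(c["fov_y"]/2))
    return np.c_[c["cx"]+f*p[:,0]/-p[:,2], c["cy"]-f*p[:,1]/-p[:,2]]
s14,s19=np.sin(np.radians([14,19]))
def tilt():
    x=np.array([np.sqrt(1-s14**2),0,s14]); yz=-s19; yx=-yz*s14/x[0]
    y=np.array([yx,np.sqrt(1-yz**2-yx**2),yz]); return np.c_[x,y,np.cross(x,y)]
T0=tilt()
def fit(obs,R0,p0,free=4):
    cs={n:vision.calibration(n) for n in obs}
    def res(p):
        M=R.from_euler('z',p[0]).as_matrix()@R0
        t=np.r_[p[1:3],p[3] if free==4 else 0]
        return np.concatenate([(proj(cs[n],np.array([o[0] for o in O])/1e3@M.T+t)-[o[1] for o in O]).ravel() for n,O in obs.items()])
    best=min((least_squares(res,np.r_[a,p0][:free],loss='soft_l1') for a in np.arange(-3,3.2,1)),key=lambda r:r.cost)
    return best.x,res(best.x).reshape(-1,2)
E
python3 - <<'E'
from h import *
np.set_printoptions(precision=4,suppress=True)
u={"scene":[((-55,-28,0),(248.4,239.8)),((55,-28,0),(288.8,215.4)),((-55,28,0),(234,226.4)),((55,-28,30),(288.2,205)),((55,28,30),(272.6,192.4))],
"side":[((-55,-28,0),(332.6,219)),((55,-28,0),(378.6,236)),((55,28,0),(389.4,222)),((55,28,30),(390.6,212))]}
p={"scene":[((245,-145,0),(547.3,220.3)),((-30,-145,0),(442.7,338.3)),((-30,25,0),(369.3,291)),((235,0,0),(472,199)),((235,0,18),(471,193.3))],
"side":[((-30,-145,0),(229,348.3)),((245,-145,0),(410,408)),((245,25,0),(453.7,342.3)),((235,0,0),(441,345.3)),((235,0,18),(440,334.7))]}
print(T0)
for o,R0,p0,f in((u,np.eye(3),[.5,-.2],3),(p,T0,[.5,.1,.1],4)):
    x,r=fit(o,R0,p0,f); print(x); print(r)
E
```

```text
[[ 0.9703  0.0812 -0.2279]
 [ 0.      0.942   0.3355]
 [ 0.2419 -0.3256  0.914 ]]
[-3.4708  0.5327 -0.2703]
[[-0.3506  0.4766]
 [ 0.5715 -0.903 ]
 [-1.3761 -0.6238]
 [ 0.1788 -0.4422]
 [-0.3779 -0.969 ]
 [ 0.261   1.152 ]
 [-0.4243  0.9196]
 [-0.6284  0.7483]
 [-0.1946 -0.0474]]
[2.8391 0.5972 0.0513 0.0521]
[[ 0.3315 -1.7281]
 [-0.3153  0.3584]
 [-1.1727  0.6253]
 [-0.1241  0.1009]
 [-1.182  -1.178 ]
 [-3.8639 -1.1196]
 [ 0.6203  1.0113]
 [-0.5009 -1.078 ]
 [-0.1131  2.2022]
 [ 1.6339  1.2141]]
```

```bash
cat >> h.py <<'E'
def goto(Rt,pt,dmax=None):
    "total shift mm and turn rotvec (world) from measured pose"
    s=readout.observe(); Rc=R.from_rotvec(s["ee_rot"])
    print("shift mm",np.round((pt-s["position"])*1e3,1),"turn",np.round((R.from_matrix(Rt)*Rc.inv()).as_rotvec(),3))
def frame(yaw,R0): return R.from_euler('z',yaw).as_matrix()@R0
def down(M,sgn):
    # tool z = -M z, tool y = sgn*M y
    z=-M[:,2]; y=sgn*M[:,1]; return np.c_[np.cross(y,z),y,z]
E
python3 - <<'E'
from h import *
np.set_printoptions(precision=3,suppress=True)
print(R.from_rotvec(readout.observe()["ee_rot"]).as_matrix())
U=frame(2.8124,np.eye(3)); P=frame(2.839,T0); print(P)
for s in(1,-1):
    goto(down(U,s),np.array([.533,-.270,.2])); goto(down(P,s),np.array([.597,.051,.052])+P@[.150,-.07,.1])
E
```

```text
[[ 0.96   0.281 -0.001]
 [ 0.281 -0.96   0.001]
 [-0.    -0.001 -1.   ]]
[[-0.926 -0.358  0.118]
 [ 0.289 -0.875 -0.388]
 [ 0.242 -0.326  0.914]]
shift mm [357.6 329.4 -26. ] turn [-0.001 -0.    -0.614]
shift mm [319.5 716.2 -23.5] turn [ 0.347  0.243 -0.62 ]
shift mm [357.6 329.4 -26. ] turn [ 0.    -0.002  2.528]
shift mm [319.5 716.2 -23.5] turn [ 0.314 -0.453  2.465]
```

Call:
carry_out(increments=[36,33,0,0,0,-0.061,36,33,0,0,0,-0.061,36,33,0,0,0,-0.061,36,33,0,0,0,-0.061,36,33,0,0,0,-0.061,36,33,0,0,0,-0.061,36,33,0,0,0,-0.061,36,33,0,0,0,-0.061,36,33,0,0,0,-0.061,34,32,0,0,0,-0.065,0,0,0,0,0,0,0,0,0,0,0,0], grip=0, newtons=30)

```text
clock: 1.6
position: [0.533, -0.2711, 0.2263]
ee_rot: [3.099, -0.514, -0.002]
force: [0.1, 0.3, -0.3]
width: 0.996
gripper_force: 0.0
```

Run:
```python
from h import *
import cv2
s=readout.observe(); c=vision.calibration("wrist"); im=vision.get_image("wrist")[:,:,::-1].copy()
np.set_printoptions(precision=4,suppress=True)
print(s["clock"],s["position"],s["ee_rot"]);print(c)
U=frame(2.8124,np.eye(3)); k=np.array([(a,b,z) for z in(0,.03) for a in(-.055,.055) for b in(-.028,.028)])
q=proj(c,k@U.T+[.533,-.27,0]); print(q)
for p in q: cv2.circle(im,tuple(int(v) for v in p),3,(0,0,255),1)
cv2.imwrite("pics/w1.png",im)
```

```text
1.6 [ 0.533  -0.2711  0.2263] [ 3.0988 -0.514  -0.0019]
{'fov_y': 66.29627542642723, 'cx': 325.4807243162917, 'cy': 238.66889571935118, 'pose': array([[-0.3228,  0.902 ,  0.2868,  0.6099],
       [-0.9465, -0.308 , -0.0965, -0.297 ],
       [ 0.0013, -0.3026,  0.9531,  0.3833],
       [ 0.    ,  0.    ,  0.    ,  1.    ]])}
[[296.7442 149.2903]
 [351.8731 149.3158]
 [299.0436 251.3786]
 [349.6588 251.382 ]
 [294.4022 151.5554]
 [354.1042 151.5824]
 [297.0818 261.1675]
 [351.5259 261.1692]]
```

View pics/w1.png

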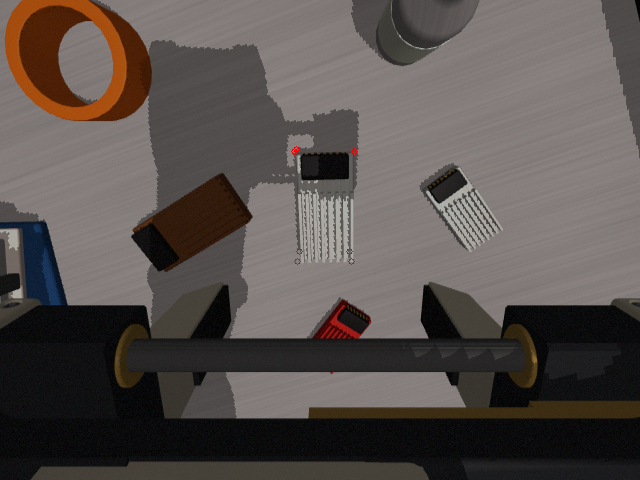

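The wrist view shows the unit at (297–354, 152–262), on the predicted corners to about 1 px. The brown unit at (252,215) is close on the left, so I'll narrow the opening. First I'll check the clearance to the aerosol can.

Run:
```python
from h import *
# aerosol top cap centre seen in scene (153,168) & side (317,113) -> triangulate z=.19
def ray(n,uv,z):
    c=vision.calibration(n);f=240/np.tan(np.radians(c["fov_y"]/2));d=c["pose"][:3,:3]@[(uv[0]-c["cx"])/f,-(uv[1]-c["cy"])/f,-1];o=c["pose"][:3,3];return o+d*(z-o[2])/d[2]
U=frame(2.8124,np.eye(3))
for n,uv in(("scene",(153,168)),("side",(317,113))):
    p=ray(n,uv,.19);print(p,U.T@(p-[.533,-.27,0]))
goto(down(U,1),np.array([.533,-.27,.006]))
```

```text
[ 0.6592701  -0.38913311  0.19      ] [-0.15800311  0.0719156   0.19      ]
[ 0.65662881 -0.38219539  0.19      ] [-0.15326083  0.06620429  0.19      ]
shift mm [   0.4    1.9 -220.4] turn [ 0.    -0.001  0.001]
```

Call:
carry_out(increments=[0,1,-40,0,0,0,0,1,-40,0,0,0,0,0,-40,0,0,0,0,0,-40,0,0,0,0,0,-30,0,0,0,0,0,-20,0,0,0,0,0,-10,0,0,0,0,0,0,0,0,0], grip=0.2)

```text
clock: 2.65
position: [0.5328, -0.2696, 0.0065]
ee_rot: [3.099, -0.517, -0.001]
force: [-1.1, -0.1, 1.3]
width: 0.8
gripper_force: 0.0
```

Call:
carry_out(increments=[0,0,0,0,0,0,0,0,0,0,0,0,0,0,0,0,0,0,0,0,0,0,0,0,0,0,0,0,0,0,0,0,0,0,0,0], grip=1, newtons=30)

```text
clock: 3.4
position: [0.534, -0.2693, 0.0076]
ee_rot: [3.098, -0.515, 0.002]
force: [-1.2, -1.4, 7.3]
width: 0.604
gripper_force: 29.9
```

Call:
carry_out(increments=[0,0,20,0,0,0,0,0,40,0,0,0,0,0,50,0,0,0,0,0,50,0,0,0,0,0,40,0,0,0,0,0,20,0,0,0,0,0,0,0,0,0])

```text
clock: 4.28
position: [0.5341, -0.2689, 0.2279]
ee_rot: [3.099, -0.514, 0.004]
force: [-0.4, -0.2, -3.1]
width: 0.612
gripper_force: 29.9
```

Run:
```python
from h import *
P=frame(2.839,T0)
print(readout.observe()["gripper_force"])
goto(down(P,1),np.array([.597,.051,.052])+P@[.150,-.07,.11])
```

```text
29.913032054901123
shift mm [-38.  381.8 -16.3] turn [ 0.4    0.126 -0.015]
```

Call:
carry_out(increments=[-3,20,0,0.033,0.01,-0.001,-3,36,0,0.033,0.01,-0.001,-3,36,0,0.033,0.01,-0.001,-3,36,0,0.033,0.01,-0.001,-3,36,0,0.033,0.01,-0.001,-3,36,0,0.033,0.011,-0.001,-3,36,0,0.033,0.011,-0.001,-3,36,0,0.033,0.011,-0.001,-3,36,0,0.033,0.011,-0.001,-3,34,-4,0.034,0.011,-0.002,-4,26,-6,0.034,0.011,-0.002,-4,14,-6,0.035,0.01,-0.002,0,0,0,0,0,0,0,0,0,0,0,0,0,0,0,0,0,0])

```text
clock: 6.15
position: [0.4961, 0.1123, 0.211]
ee_rot: [-2.715, 0.474, 0.263]
force: [-0.3, -0.0, -3.9]
width: 0.61
gripper_force: 29.9
```

Run:
```python
from h import *
import cv2
P=frame(2.839,T0);o=np.array([.597,.051,.052])
goto(down(P,1),o+P@[.150,-.07,.11])
c=vision.calibration("wrist"); im=vision.get_image("wrist")[:,:,::-1].copy()
np.savez("w2.npz",**c); cv2.imwrite("w2raw.png",im)
k=np.array([(-30,-145,0),(-30,25,0),(245,-145,0),(245,25,0),(235,0,0),(235,0,18),(-20,0,0),(22,-106,64),(22,19,64),(22,-100.5,41),(22,13.5,41),(-20,14,18),(-20,0,18)])/1e3
q=proj(c,k@P.T+o);print(np.round(q,1))
im=cv2.resize(im,(800,600))
for p in q: cv2.circle(im,tuple(int(v*1.25) for v in p),3,(0,0,255),1)
cv2.imwrite("pics/w2.png",im)
```

```text
shift mm [-0.   0.6  0.7] turn [-0.001 -0.001  0.001]
[[200.7 -46.9]
 [479.3 -47.1]
 [234.6 343.8]
 [438.  343.7]
 [408.9 333.3]
 [413.9 345.9]
 [436.9 -27.8]
 [249.3  22.3]
 [506.1  22.1]
 [267.6  33.2]
 [476.3  33. ]
 [470.5 -40.1]
 [446.  -40.1]]
```

View pics/w2.png

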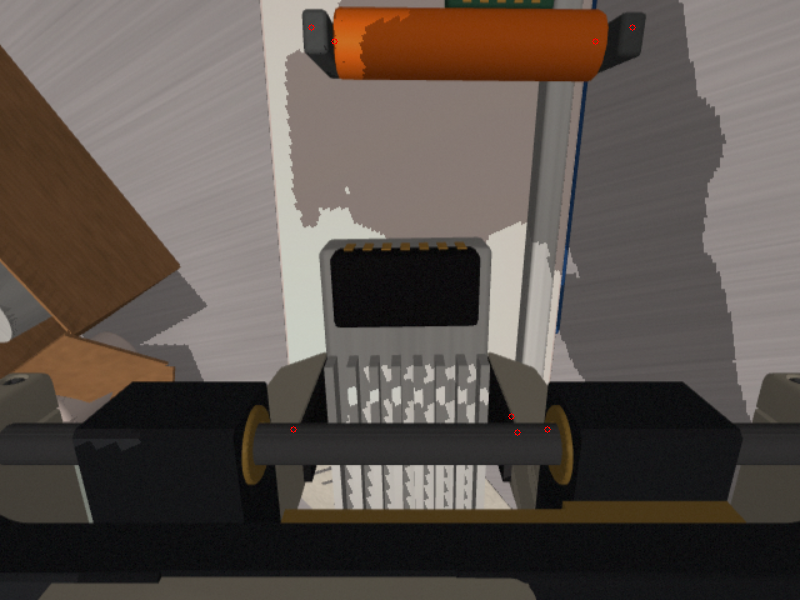

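The wrist view agrees with the model to about 2 mm: bar at (470,45), posts at (315,25) and (630,25), fence foot at about (530,200). I'll lower along the plate normal.

Call:
carry_out(increments=[-1.8,5.8,-13.7,0,0,0,-2.4,7.8,-18.3,0,0,0,-2.4,7.8,-18.3,0,0,0,-2.4,7.8,-18.3,0,0,0,-1.2,3.9,-9.1,0,0,0,-0.6,1.9,-4.6,0,0,0,0,0,0,0,0,0,0,0,0,0,0,0])

```text
clock: 7.2
position: [0.4853, 0.1479, 0.1289]
ee_rot: [-2.714, 0.473, 0.263]
force: [-0.7, -0.8, -4.2]
width: 0.607
gripper_force: 29.9
```

Call:
carry_out(increments=[-0.2,0.8,-1.8,0,0,0,-0.2,0.8,-1.8,0,0,0,-0.2,0.8,-1.8,0,0,0,0,0,0,0,0,0])

```text
clock: 7.7
position: [0.484, 0.1506, 0.1229]
ee_rot: [-2.715, 0.472, 0.266]
force: [0.1, 0.1, -3.9]
width: 0.606
gripper_force: 29.9
```

Call:
carry_out(increments=[-0.1,0.4,-0.9,0,0,0,-0.1,0.4,-0.9,0,0,0,0,0,0,0,0,0])

```text
clock: 8.07
position: [0.4839, 0.1514, 0.1212]
ee_rot: [-2.715, 0.472, 0.265]
force: [-0.2, 1.0, -3.8]
width: 0.611
gripper_force: 29.9
```

Call:
carry_out(increments=[-0.1,0.4,-0.9,0,0,0,0,0,0,0,0,0])

```text
clock: 8.32
position: [0.4838, 0.1518, 0.1203]
ee_rot: [-2.715, 0.473, 0.265]
force: [0.8, -0.8, -3.3]
width: 0.607
gripper_force: 29.9
```

Call:
carry_out(increments=[-0.1,0.4,-0.9,0,0,0,0,0,0,0,0,0])

```text
clock: 8.57
position: [0.4837, 0.1522, 0.1194]
ee_rot: [-2.715, 0.472, 0.265]
force: [0.1, 0.3, -3.6]
width: 0.606
gripper_force: 29.9
```

Call:
carry_out(increments=[-0.1,0.4,-0.9,0,0,0,0,0,0,0,0,0])

```text
clock: 8.82
position: [0.4841, 0.1525, 0.1187]
ee_rot: [-2.714, 0.473, 0.264]
force: [-0.2, -1.4, -1.3]
width: 0.607
gripper_force: 29.9
```

Call:
carry_out(increments=[-0.1,0.4,-0.9,0,0,0,0,0,0,0,0,0])

```text
clock: 9.07
position: [0.4848, 0.1525, 0.1185]
ee_rot: [-2.714, 0.473, 0.262]
force: [0.1, -5.1, 6.5]
width: 0.609
gripper_force: 29.9
```

Call:
carry_out(increments=[-0.1,0.4,-0.9,0,0,0,0,0,0,0,0,0])

```text
clock: 9.32
position: [0.4854, 0.1526, 0.1181]
ee_rot: [-2.714, 0.474, 0.26]
force: [0.2, -7.5, 12.2]
width: 0.612
gripper_force: 30.0
```

Call:
carry_out(increments=[0.1,-0.3,0.7,0,0,0,0,0,0,0,0,0])

```text
clock: 9.57
position: [0.4849, 0.1526, 0.1182]
ee_rot: [-2.714, 0.474, 0.261]
force: [1.7, -4.2, 8.7]
width: 0.608
gripper_force: 30.0
```

Call:
carry_out(increments=[0,0,0,0,0,0,3.5,-11.6,27.4,0,0,0,5.9,-19.4,45.7,0,0,0,3.5,-11.6,27.4,0,0,0,0,0,0,0,0,0,0,0,0,0,0,0,0,0,0,0,0,0,0,0,0,0,0,0], grip=0)

```text
clock: 10.58
position: [0.4959, 0.1109, 0.2172]
ee_rot: [-2.715, 0.472, 0.267]
force: [-0.3, 0.5, 1.0]
width: 0.999
gripper_force: 0.0
```

Run:
```python
from h import *
import cv2
a=vision.get_image("scene")[:,:,::-1][180:360,355:555]; b=vision.get_image("wrist")[:,:,::-1]
cv2.imwrite("pics/r1.png",np.hstack([cv2.resize(a,(400,360),interpolation=2),cv2.resize(b,(400,360))]))
```

```text
(no output)
```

View pics/r1.png

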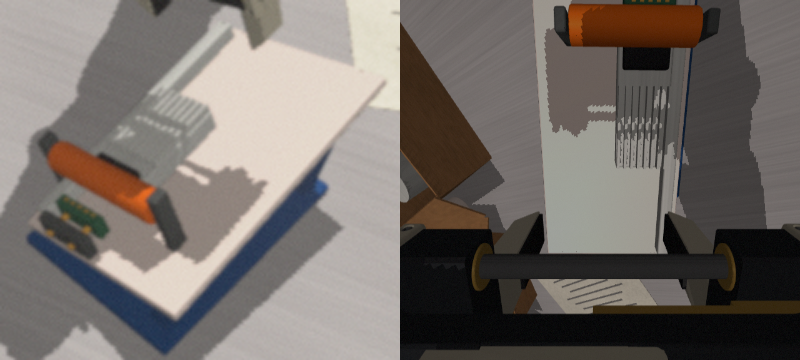

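The unit slid home along the fence and rests at the bar, its rear end at about wrist-half (640,165). Next I'll move behind it with closed fingers.

```bash
cat >> h.py <<'E'
P=frame(2.839,T0);o=np.array([.597,.051,.052])
def st():
    s=readout.observe(); print("clock",round(s["clock"],2),"plate mm",np.round(P.T@(s["position"]-o)*1e3,2),"F plate",np.round(P.T@s["force"],2))
E
python3 - <<'E'
from h import *
st()
goto(down(P,1),o+P@[.175,-.027,.110]); goto(down(P,1),o+P@[.175,-.027,.010]); 
print(P*10)
E
```

```text
clock 10.68 plate mm [150.7  -69.99 116.22] F plate [-0.79 -0.42  0.79]
shift mm [-38.6 -28.2 -13.8] turn [-0.002 -0.002 -0.001]
shift mm [ -50.4   10.6 -105.2] turn [-0.002 -0.002 -0.001]
[[-9.26212375 -3.58205885  1.17555007]
 [ 2.8914431  -8.75039382 -3.882031  ]
 [ 2.41921896 -3.25568154  9.14045498]]
```

Call:
carry_out(increments=[-13,-10,-3,0,0,0,-13,-10,-5,0,0,0,-13,-8,-6,0,0,0,-2.9,9.7,-22.8,0,0,0,-2.9,9.7,-22.8,0,0,0,-2.9,9.7,-22.8,0,0,0,-1.8,5.8,-13.7,0,0,0,-0.9,3.7,-8.1,0,0,0,0,0,0,0,0,0,0,0,0,0,0,0], grip=1)

```text
clock: 11.92
position: [0.4465, 0.1207, 0.1142]
ee_rot: [-2.715, 0.473, 0.264]
force: [0.1, -0.8, 0.6]
width: 0.009
gripper_force: 0.0
```

```bash
python3 -c "
from h import *; st()"
```

```text
clock 11.93 plate mm [174.62 -27.29  12.08] F plate [-0.21  0.48  0.85]
```

Call:
carry_out(increments=[5.6,-1.7,-1.5,0,0,0,5.6,-1.7,-1.5,0,0,0,4.6,-1.4,-1.2,0,0,0,1.9,-0.6,-0.5,0,0,0,0,0,0,0,0,0])

```text
clock: 12.55
position: [0.4638, 0.1156, 0.1089]
ee_rot: [-2.714, 0.473, 0.265]
force: [0.1, 0.5, -0.7]
width: 0.008
gripper_force: 0.0
```

Call:
carry_out(increments=[0.9,-0.3,-0.2,0,0,0,0.9,-0.3,-0.3,0,0,0,0.9,-0.3,-0.2,0,0,0,0,0,0,0,0,0])

```text
clock: 13.05
position: [0.4665, 0.1148, 0.1083]
ee_rot: [-2.715, 0.473, 0.265]
force: [0.2, 0.4, 0.4]
width: 0.004
gripper_force: 0.0
```

```bash
python3 -c "
from h import *; st()"
```

```text
clock 13.05 plate mm [152.92 -27.39  11.4 ] F plate [-0.01 -0.58  0.21]
```

Call:
carry_out(increments=[0.9,-0.3,-0.2,0,0,0,0.9,-0.3,-0.3,0,0,0,0,0,0,0,0,0])

```text
clock: 13.42
position: [0.4683, 0.1141, 0.1078]
ee_rot: [-2.715, 0.473, 0.265]
force: [0.6, -0.0, -0.5]
width: 0.005
gripper_force: 0.0
```

Call:
carry_out(increments=[0.9,-0.3,-0.2,0,0,0,0,0,0,0,0,0])

```text
clock: 13.68
position: [0.4693, 0.1138, 0.1076]
ee_rot: [-2.715, 0.473, 0.265]
force: [-0.4, -0.1, 0.3]
width: 0.008
gripper_force: 0.0
```

Call:
carry_out(increments=[0.9,-0.3,-0.2,0,0,0,0,0,0,0,0,0])

```text
clock: 13.92
position: [0.4702, 0.1135, 0.1074]
ee_rot: [-2.715, 0.473, 0.265]
force: [-0.1, 0.3, 0.1]
width: 0.008
gripper_force: 0.0
```

Call:
carry_out(increments=[0.9,-0.3,-0.2,0,0,0,0.9,-0.3,-0.2,0,0,0,0,0,0,0,0,0])

```text
clock: 14.3
position: [0.4709, 0.1133, 0.107]
ee_rot: [-2.714, 0.472, 0.268]
force: [-4.3, 1.0, 2.5]
width: 0.005
gripper_force: 2.5
```

Call:
carry_out(increments=[0.9,-0.3,-0.2,0,0,0,0,0,0,0,0,0])

```text
clock: 14.55
position: [0.4726, 0.1127, 0.1067]
ee_rot: [-2.715, 0.472, 0.266]
force: [-4.4, 1.5, -0.2]
width: 0.003
gripper_force: 1.9
```

Call:
carry_out(increments=[0.9,-0.3,-0.2,0,0,0,0,0,0,0,0,0])

```text
clock: 14.8
position: [0.4741, 0.1122, 0.1066]
ee_rot: [-2.715, 0.473, 0.264]
force: [-2.7, 1.3, -0.2]
width: 0.003
gripper_force: 1.3
```

Call:
carry_out(increments=[0.9,-0.3,-0.2,0,0,0,0.9,-0.3,-0.2,0,0,0,0.9,-0.3,-0.2,0,0,0,0,0,0,0,0,0])

```text
clock: 15.3
position: [0.4769, 0.1113, 0.1061]
ee_rot: [-2.715, 0.473, 0.264]
force: [-1.8, 0.3, -0.1]
width: 0.002
gripper_force: 0.5
```

Call:
carry_out(increments=[0.9,-0.3,-0.2,0,0,0,0.9,-0.3,-0.2,0,0,0,0.9,-0.3,-0.2,0,0,0,0.9,-0.3,-0.3,0,0,0,0,0,0,0,0,0])

```text
clock: 15.92
position: [0.4802, 0.1102, 0.1051]
ee_rot: [-2.715, 0.473, 0.265]
force: [-0.8, 0.3, 0.1]
width: 0.004
gripper_force: 0.7
```

Call:
carry_out(increments=[0.9,-0.3,-0.2,0,0,0,0.9,-0.3,-0.2,0,0,0,0.9,-0.3,-0.2,0,0,0,0.9,-0.3,-0.3,0,0,0,0,0,0,0,0,0])

```text
clock: 16.55
position: [0.4837, 0.109, 0.1042]
ee_rot: [-2.715, 0.473, 0.265]
force: [-1.5, 0.7, 0.4]
width: 0.002
gripper_force: 0.8
```

```bash
python3 -c "
from h import *; st()"
```

```text
clock 16.55 plate mm [134.32 -27.2   11.87] F plate [ 1.65 -0.24 -0.14]
```

Call:
carry_out(increments=[0.9,-0.3,-0.2,0,0,0,0.9,-0.3,-0.2,0,0,0,0.9,-0.3,-0.2,0,0,0,0.9,-0.3,-0.3,0,0,0,0,0,0,0,0,0])

```text
clock: 17.18
position: [0.4874, 0.1077, 0.1033]
ee_rot: [-2.715, 0.473, 0.265]
force: [-1.0, 0.1, -0.2]
width: 0.007
gripper_force: 0.7
```

Call:
carry_out(increments=[0.5,-0.1,-0.1,0,0,0,0.5,-0.2,-0.1,0,0,0,0,0,0,0,0,0])

```text
clock: 17.55
position: [0.4882, 0.1075, 0.1031]
ee_rot: [-2.715, 0.473, 0.265]
force: [-0.8, 0.8, 0.5]
width: 0.009
gripper_force: 0.9
```

Call:
carry_out(increments=[0.5,-0.1,-0.1,0,0,0,0.5,-0.2,-0.1,0,0,0,0,0,0,0,0,0])

```text
clock: 17.92
position: [0.4893, 0.1072, 0.1029]
ee_rot: [-2.715, 0.473, 0.265]
force: [-1.4, -0.4, -0.5]
width: 0.005
gripper_force: 0.9
```

Call:
carry_out(increments=[0.5,-0.1,-0.1,0,0,0,0.5,-0.2,-0.1,0,0,0,0,0,0,0,0,0])

```text
clock: 18.3
position: [0.4903, 0.1069, 0.1027]
ee_rot: [-2.715, 0.473, 0.265]
force: [-3.1, -0.2, 0.6]
width: 0.006
gripper_force: 0.9
```

Call:
carry_out(increments=[0.5,-0.1,-0.1,0,0,0,0,0,0,0,0,0])

```text
clock: 18.55
position: [0.4907, 0.1068, 0.1026]
ee_rot: [-2.715, 0.473, 0.265]
force: [-2.2, -0.2, -1.0]
width: 0.005
gripper_force: 0.9
```

Call:
carry_out(increments=[0.5,-0.2,-0.1,0,0,0,0,0,0,0,0,0])

```text
clock: 18.8
position: [0.4912, 0.1067, 0.1025]
ee_rot: [-2.715, 0.472, 0.265]
force: [-2.1, 0.8, 0.4]
width: 0.006
gripper_force: 0.9
```

Call:
carry_out(increments=[0.5,-0.1,-0.1,0,0,0,0,0,0,0,0,0])

```text
clock: 19.05
position: [0.4918, 0.1065, 0.1024]
ee_rot: [-2.715, 0.473, 0.265]
force: [-1.7, 0.7, 1.1]
width: 0.006
gripper_force: 0.9
```

Call:
carry_out(increments=[0.5,-0.2,-0.1,0,0,0,0,0,0,0,0,0])

```text
clock: 19.3
position: [0.4923, 0.1064, 0.1024]
ee_rot: [-2.715, 0.472, 0.265]
force: [-2.6, 1.2, -0.4]
width: 0.006
gripper_force: 0.9
```

Call:
carry_out(increments=[0.5,-0.1,-0.1,0,0,0,0.5,-0.2,-0.1,0,0,0,0,0,0,0,0,0])

```text
clock: 19.68
position: [0.4932, 0.1061, 0.1021]
ee_rot: [-2.714, 0.473, 0.265]
force: [-1.8, -0.3, -0.4]
width: 0.005
gripper_force: 1.1
```

Call:
carry_out(increments=[0.5,-0.1,-0.1,0,0,0,0,0,0,0,0,0])

```text
clock: 19.92
position: [0.4932, 0.1061, 0.1021]
ee_rot: [-2.714, 0.472, 0.266]
force: [-4.6, 1.5, 2.7]
width: 0.006
gripper_force: 2.5
```

Call:
carry_out(increments=[0.5,-0.2,-0.1,0,0,0,0,0,0,0,0,0])

```text
clock: 20.18
position: [0.4932, 0.1062, 0.102]
ee_rot: [-2.714, 0.472, 0.268]
force: [-5.9, 1.5, 3.7]
width: 0.006
gripper_force: 3.4
```

Call:
carry_out(increments=[0.5,-0.1,-0.1,0,0,0,0,0,0,0,0,0])

```text
clock: 20.42
position: [0.4932, 0.1062, 0.1018]
ee_rot: [-2.714, 0.471, 0.269]
force: [-8.0, 0.9, 4.1]
width: 0.004
gripper_force: 4.2
```

Contact with the pad is felt at TCP x = 0.4932, since the position has stopped while the force rises. I'll build it up to about 17 N.

Call:
carry_out(increments=[0.5,-0.2,-0.1,0,0,0,0.5,-0.1,-0.1,0,0,0,0,0,0,0,0,0])

```text
clock: 20.8
position: [0.4932, 0.1063, 0.1016]
ee_rot: [-2.714, 0.47, 0.272]
force: [-10.2, 1.8, 6.1]
width: 0.003
gripper_force: 5.7
```

Call:
carry_out(increments=[0.5,-0.2,-0.1,0,0,0,0,0,0,0,0,0])

```text
clock: 21.05
position: [0.4932, 0.1063, 0.1015]
ee_rot: [-2.714, 0.47, 0.273]
force: [-10.6, 2.4, 7.0]
width: 0.004
gripper_force: 6.5
```

```bash
python3 -c "
from h import *; st()"
```

```text
clock 21.05 plate mm [124.16 -27.36  11.58] F plate [12.23 -0.58  4.23]
```

Call:
carry_out(increments=[0.5,-0.2,-0.1,0,0,0,0.4,-0.1,-0.1,0,0,0,0,0,0,0,0,0])

```text
clock: 21.42
position: [0.4932, 0.1065, 0.1013]
ee_rot: [-2.714, 0.469, 0.275]
force: [-14.0, 2.1, 8.4]
width: 0.004
gripper_force: 7.9
```

```bash
python3 -c "
from h import *; st()"
```

```text
clock 21.43 plate mm [124.15 -27.39  11.36] F plate [15.64  0.41  5.21]
```

Call:
carry_out(increments=[0.4,-0.1,-0.1,0,0,0,0,0,0,0,0,0,0,0,0,0,0,0,0,0,0,0,0,0,0,0,0,0,0,0,0,0,0,0,0,0])

```text
clock: 22.18
position: [0.4931, 0.1065, 0.1012]
ee_rot: [-2.714, 0.469, 0.277]
force: [-15.4, 2.1, 8.8]
width: 0.004
gripper_force: 8.5
```

```bash
python3 -c "
from h import *; st()"
```

```text
clock 22.18 plate mm [124.15 -27.38  11.23] F plate [16.99  0.81  5.47]
```

Call:
carry_out(increments=[-0.9,0.3,0.2,0,0,0,-0.9,0.3,0.2,0,0,0,-0.9,0.3,0.2,0,0,0,-1.9,0.6,0.5,0,0,0,-4.6,1.5,1.2,0,0,0,-9.3,2.9,2.4,0,0,0,-18.5,5.8,4.8,0,0,0,2.4,-7.8,18.3,0,0,0,4.7,-15.5,36.6,0,0,0,4.7,-15.5,36.6,0,0,0,0,0,0,0,0,0,0,0,0,0,0,0])

```text
clock: 23.68
position: [0.4718, 0.0779, 0.202]
ee_rot: [-2.715, 0.472, 0.265]
force: [-0.5, -0.1, -0.9]
width: 0.002
gripper_force: 0.0
```

Run:
```python
from h import *
import cv2
a=vision.get_image("scene")[:,:,::-1][180:360,355:555]; b=vision.get_image("wrist")[:,:,::-1]
cv2.imwrite("pics/r2.png",np.hstack([cv2.resize(a,(400,360),interpolation=2),cv2.resize(b,(400,360))])); st()
```

```text
clock 23.77 plate mm [160.38 -27.39 111.29] F plate [-0.25  0.47  0.28]
```

View pics/r2.png

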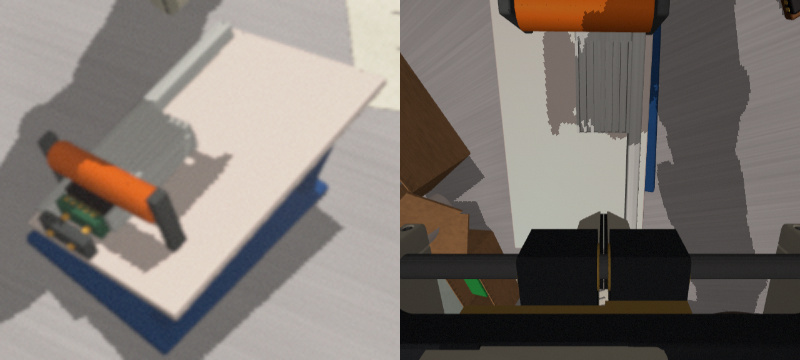

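The unit lies under the bar with its plug against the green pad (scene half, about (85,200)) and flush along the fence, and the fingers are clear. I'll hand it in.

```bash
python3 -c "
from cell import arm; print(arm.sign_off())"
```

```text
the job is handed in; nothing more can be done
None
```

The unit slid by itself to the spring bar; I pushed it home, held it against the pad for about 0.6 s at about 17 N measured at the tool, and left it along the fence. The job is handed in; I was not shown a verdict.

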